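# Hang the paint tray on the slotted bench rack

### The arm

A 6-joint arm with a two-finger parallel gripper is mounted at the origin on the work surface. World frame = base frame: x ahead of the robot, y to its left, z up, the work surface at z = 0. Lengths are in mm, angles in degrees, forces in N, time in s.
With the tool pointing down it reaches from about 425 to 925 mm from the base axis. Payload 12.5 kg.
Tool frame: the origin (TCP) lies at the very end of the fingers, on their centre line; the grasp point (between the pads) lies 19 mm behind it (r.grip_point_offset is the distance from the TCP to the grasp point, in mm); x points along the fingers, z is the direction in which the jaws open and shut, and the axes are right-handed (so a half turn about x gives the same grasp; the last joint's range is limited). The gripper opens to 85 mm and grips with 20 to 120 N. Pads are 22 mm wide; open, the fingers measure 114 mm over their backs; the gripper's body (76 mm by 85 mm) begins 54 mm behind the grasp point. The pads swing forward as they close: fully open they stand 13 mm farther back than shut.
Start: joints at [67.575, 28.126, 89.318, -0, 62.55, -6.05], TCP at [176.186, 599.671, 210.827] pointing down, gripper open.
Joint ranges: [-177.58, 177.58], [-47.91, 125.51], [2.72, 160], [-65.01, 245.01], [3.68, 167.84], [-153.87, 153.87]. Speed limits (degrees/s): [127.2, 127.2, 159.86, 180, 180, 180].

### API

Orientations are given as [roll, pitch, yaw] about the fixed x, y, z axes, in that order (R = Rz(yaw) Ry(pitch) Rx(roll)).
In Python, from plant import r gives the robot as it stands. The module is installed in compiled form; this text tells all that it offers.
- The arm moves only by the tool arm_command, never from a script. Its argument "series" is a list of rows, each a list of 3 entries, a list of its own where there are three numbers: the opening, from 0 (shut) to 1 (fully open), then the shift along the tool's x, y, z as a fraction of full scale, then the turn, a rotation vector about the tool's x, y, z as a fraction of full scale. In form: [[fingers, [x, y, z], [wx, wy, wz]], ...]. A call has 1 to 12 rows; each row shifts and turns the commanded pose from where the row before left it, along the tool's axes as they then stand; what a row does not reach is not made up. Full scale, the value 1, is 5 cm for a shift and 8 degrees for a turn. A row lasts 1/10 s, in which the tool goes at most 50 mm and 8.59 degrees, less where a joint would pass 70% of its speed; a pose out of reach is approached as far as the arm can. A call with a number of a shift or a turn outside -1 to 1 is refused whole. A call with a gripper value outside its range is refused whole. The fingers move at their own pace and stop on an object; "grip_force" is the grip in N (left out, the last holds). Time passes only in rows, so rows that do not move let the fingers close. It gives the time, the measured TCP pose, the force and the opening at its end, in the units of the state.
- r.get_obs(): the state, without advancing time (a new reading comes with each control period).
- r.get_image(name): name is "scene" or "top"; returns the picture (400x640x3 uint8, red, green, blue); there is no depth.
- r.camera_info(name): a dict with "fx", "fy", "cx", "cy" (pixels), "rvec" (rotation vector, rad) and "tvec" (3), from world to camera coordinates, as OpenCV has them. Camera axes: x right, y down, z forward; pixel columns grow to the right and rows downward; lengths in mm; the calibration is good to about 2 mm. A picture is of the moment at which its call begins. camera_info takes no time and is no camera call.
- r.job_done(): hands the job in, once; it reports no verdict.
The state is a dict: "t": time; "joint_pos": joint angles; "qd": joint speeds; "joint_torque": joint torques, N m; "tool_pos": TCP position; "orientation": TCP orientation; "contact_force": force on the tool from outside, world axes, zero at the start; "ft_torque": the same for the moment, N m; "width": finger opening in mm.
Only numpy, scipy, OpenCV 4.12 (cv2) and the standard library are available. Lean on these libraries where they do the work, as an engineer would, in place of code of your own. Each camera call takes 0.05 s, during which the arm holds its last target. There are 200 camera calls.

### The job

Hang the green paint tray on the bench rack: hook the two steel tabs on its back through the two slots of the yellow panel, and push it down past the spring catch until it is locked fully home. Leave it hanging there by itself, and leave the brush jar, the bottle and the sanding block standing where they are.

Things in the scene. Friction and masses are not known exactly. Their poses are not given: they have to be found in the camera images.
- tray: Loose green metal paint tray, 0.28-0.44 kg, flat on the bench at first. Origin: middle of the bottom edge of its flat back; +x out of the back (towards the rack once hung), y along its width, z up. Floor 150 (y) x 95 (x 0 to -95) mm, rims up to z 16; back plate 150 wide, 66 high, 4 thick (x -4 to 0).
- handle (a point): Middle of the top edge of the tray's wooden handle (tray frame x -50, y 0, z 78 mm). The handle is an upright board 12 mm thick across y, x -80 to -20, z 4 to 78: pinch it across y from above.
- tabs (a point): Midway between the two steel tabs on the tray's back (tray frame 0, 0, 53 mm). Tabs at y +-50, each 10 mm wide: a neck z 48-58 reaching x 11, whose end (x 6-11) is a hook hanging down to z 32. Between them a rod of radius 5 mm along y (28 long, axis x -1.5, z 53) that has to pass the spring catch.
- rack: Fixed dark steel rack holding an upright yellow slotted panel. Origin: on the bench, midway between the posts (y +-125, 20 mm square, 200 high), in the plane of the panel's front face. +x points through the panel (the tray comes from -x), y along it, z up. Foot 280 x 100 x 15 mm, x 5 to 105. Panel x 0-4, 200 wide, z 40-192 mm.
- slots (a point): Nominal middle of the panel's slots (rack frame 0, 0, 159 mm): two slots 15 wide, 32 high (z 143-175), 100 mm apart. The panel is clamped up to 12 mm to either side in the rack, NOT shown in any pose: slot centres at y +-50 plus an unknown -12 to +12; find it by touch or eye. Off the slots, the tabs stop on the face with the tray's origin at x -11; in them it goes on to x 0.
- home (a point): Where the tray's origin belongs in height once locked (rack frame 0, 0, 95 mm; sideways as the slots lie). The tabs enter with the tray's origin at z 111-117; pushed in to x 0, it then slides down to z 95, necks on the slots' lower ends (short of that it can stick, not locked), with up to 2 mm play in x.
- catch (a point): Nominal middle of the spring catch (rack frame 6.5, 0, 157 mm; shifts sideways with the panel): a brass roller 12 mm dia., 30 long, in the window between the slots. The tray's rod must force it back on the way down, which takes about 5 to 20 N of push beyond the tray's weight; it snaps out above the rod.
- jar: Loose glass jar of brushes, 76 mm dia., 85 high, brushes up to 225; origin under its centre, z up. A bystander.
- bottle: Loose orange paint bottle, 60 mm dia., 150 high; origin under its centre, z up. A bystander.
- sanding_block: Loose cork sanding block, 60 x 95 x 32 mm; origin under its centre, z up. A bystander.
There are look-alikes about, which are no part of the job. Several things have the shape of the tray; the one meant has the colours described above.

How it is judged (in metres and radians):
At the end, for the whole second after the job is handed in: Tray locked on the rack: origin 95 mm high (3 mm), in the rack frame x -5 to +3 mm, y within 17 mm, parallel to the panel (0.05 rad), upright (0.08 rad), at rest; jar, bottle and sanding block within 30 mm of their starts and upright (0.2 rad) (x of tray in the frame of rack between -0.005 and 0.003 m and y of tray in the frame of rack between -0.017 and 0.017 m and z of tray in the frame of rack between 0.092 and 0.098 m and angle between the y axis of tray and the y axis of rack, either way round below 0.05 rad and angle between the z axis of tray and the z axis of rack, either way round below 0.08 rad and linear speed of tray below 0.02 m/s and angular speed of tray below 0.2 rad/s and distance of each of jar, bottle, sanding_block from where it was at the start of the episode below 0.03 m and angle between each of jar, bottle, sanding_block's own z axis and vertical below 0.2 rad); the robot touches nothing.
It fails at once if a bystander is knocked over (angle between any of jar, bottle, sanding_block's own z axis and vertical above 0.5 rad).
It also fails if it takes over 51 s, if anything falls off the work surface, if the arm or the gripper's body presses on something with over 40 N, if the wrist force passes 120 N, or if a joint passes its speed limit or range.

## Working session

There is one attempt and no reset: what is moved stays moved. The work goes in short steps, Python scripts to look and compute and a tool call to move; the robot and the scene stay as the last step left them, time stands still between calls to the robot, and variables do not carry over. Pictures are saved under pics/ and viewed, about 8 in all and at most 12, crops included, and the job is handed in when it is done.

Besides the shell and the picture viewer there is one more tool, called after "Request:" as a command line: name --argument value ..., lists and objects as JSON in quotes. arm_command: Moves the arm, as the interface text tells. Shift numbers are shares of 5 cm and turn numbers shares of 8 degrees, none past 1 either way. Its arguments: {"type":"object","properties":{"series":{"type":"array","items":{"type":"array"}},"grip_force":{"type":"number"}},"required":["series"]}

```bash
mkdir -p pics; python3 - <<'E'
from plant import r
import cv2,numpy as np
o=r.get_obs();print({k:np.round(v,2).tolist() for k,v in o.items()})
for n in("scene","top"):
    im=r.get_image(n);cv2.imwrite(f"pics/{n}0.png",im[:,:,::-1]);print(r.camera_info(n))
E
```

```text
{'t': 0.0, 'joint_pos': [67.58, 28.16, 89.35, 0.0, 62.55, -6.05], 'qd': [0.06, -0.13, -0.04, 0.07, -0.29, 0.02], 'joint_torque': [-0.0, -61.85, -26.16, -0.0, 0.0, 0.0], 'tool_pos': [176.07, 599.43, 210.23], 'orientation': [172.98, 89.94, -113.4], 'contact_force': [-0.42, -0.2, 0.18], 'ft_torque': [-0.03, 0.02, 0.02], 'width': 85.36}
{'fx': 431.6766098896638, 'fy': 431.6766098896638, 'cx': 315.5583387006721, 'cy': 203.56944213478454, 'rvec': array([ 2.34093818,  0.85623268, -0.28156729]), 'tvec': array([-443.47061314, -204.69630309, 1583.5670909 ])}
{'fx': 461.223053470175, 'fy': 461.223053470175, 'cx': 312.12557559752315, 'cy': 208.87153579462836, 'rvec': array([ 2.10160694, -2.11858804,  0.23033499]), 'tvec': array([   7.04853417,  606.7408969 , 1305.77760099])}
```

View pics/scene0.png

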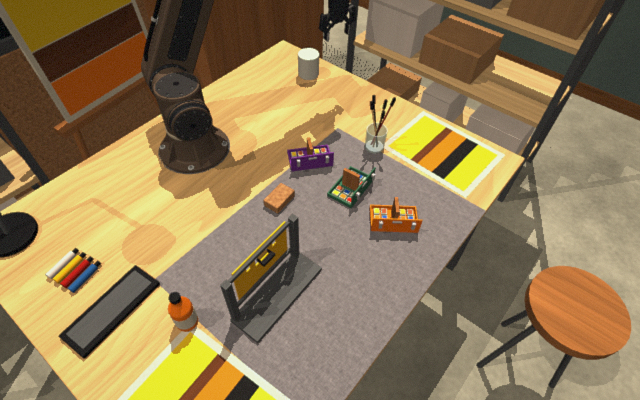

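View pics/top0.png

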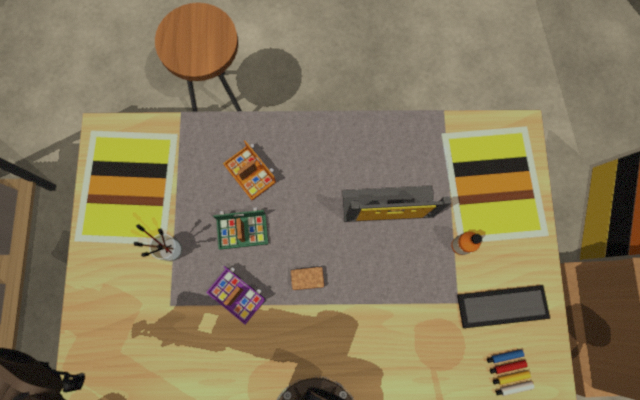

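Three things have the tray's shape in the top view: purple at (237,295), green at (243,230) and orange at (250,172). The green one is the match. The rack is at (393,207), with its panel facing down in the image, towards the robot. Next is a close crop of the tray and the rack.

```bash
cat > h.py <<'E'
import cv2,numpy as np
from plant import r
def cam(n):
    c=r.camera_info(n);K=np.array([[c['fx'],0,c['cx']],[0,c['fy'],c['cy']],[0,0,1.]])
    R=cv2.Rodrigues(c['rvec'])[0];return K,R,c['tvec']
def ray(n,px):
    K,R,t=cam(n);px=np.atleast_2d(np.float64(px));d=np.c_[px,np.ones(len(px))]@np.linalg.inv(K).T@R
    return -R.T@t,d
def onz(n,px,z):
    o,d=ray(n,px);return o+d*((z-o[2])/d[:,2])[:,None]
def proj(n,P):
    K,R,t=cam(n);q=(np.atleast_2d(P)@R.T+t)@K.T;return q[:,:2]/q[:,2:]
def crop(im,x0,y0,w,h,s):
    return cv2.resize(im[y0:y0+h,x0:x0+w],None,fx=s,fy=s,interpolation=cv2.INTER_CUBIC)
E
python3 - <<'E'
from h import *
t=cv2.imread('pics/top0.png');s=cv2.imread('pics/scene0.png')
a=np.hstack([crop(t,205,200,80,60,5),crop(s,315,150,80,60,5)])
b=np.hstack([crop(t,335,180,120,45,3.333),crop(s,220,215,120,90,3.333)[:300]]) if 0 else None
c1=crop(t,335,175,120,60,10/3);c2=crop(s,215,210,120,90,10/3)
c1=cv2.copyMakeBorder(c1,0,300-c1.shape[0],0,0,0)
cv2.imwrite('pics/c1.png',np.vstack([a,np.hstack([c1,c2])]))
E
```

```text
(no output)
```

View pics/c1.png

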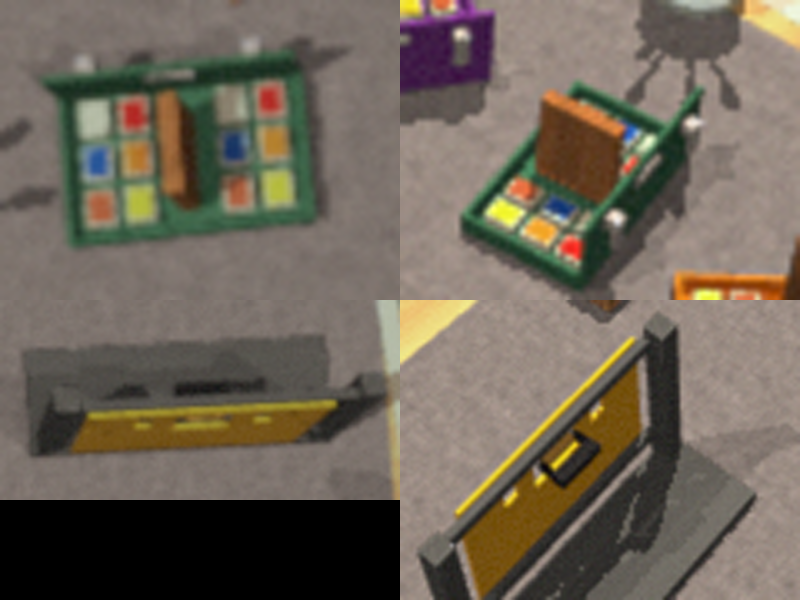

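The crop shows the green tray with a wooden handle and two tabs. Its back plate faces up in the image (+x). The panel looks shifted left, towards +y, between the posts. I'll measure it from these features.

```bash
python3 - <<'E'
from h import *
np.set_printoptions(precision=1,suppress=True)
t=cv2.imread('pics/top0.png');s=cv2.imread('pics/scene0.png')
T=lambda p,o,k:(np.float64(p)+.5)/k-.5+np.float64(o)
a=lambda p:T(p,(205,200),5); b=lambda p:T([p[0],p[1]-300],(335,175),10/3); 
sc=lambda p:T([p[0]-400,p[1]],(315,150),5); sr=lambda p:T([p[0]-400,p[1]-300],(215,210),10/3)
print('tray top view: front rim L,R z16',onz('top',[a((72,243)),a((313,218))],16))
print('plate top L,R z66',onz('top',[a((43,78)),a((300,52))],66))
print('tabs z56',onz('top',[a((84,62)),a((250,45))],56))
print('handle back/front end z78',onz('top',[a((168,93)),a((173,194))],78))
print('scene: handle top ends',onz('scene',[sc((622,127)),sc((546,93))],78), 'tabs',onz('scene',[sc((696,123)),sc((618,217))],55))
print('rack top: posts z200',onz('top',[b((67,400)),b((370,385))],200),'panel top z192',onz('top',[b((88,414)),b((337,403))],192))
print('scene posts z200',onz('scene',[sr((660,327)),sr((437,552))],200),'panel top',onz('scene',[sr((634,339)),sr((459,514))],192))
# masks
for n,im,roi in(('top',t,(335,175,460,235)),('scene',s,(215,210,335,300))):
    h=cv2.cvtColor(im,cv2.COLOR_BGR2HSV);x0,y0,x1,y1=roi
    m=cv2.inRange(h,(20,120,60),(35,255,255));br=cv2.inRange(h,(24,120,170),(35,255,255))
    for q in(m,br):
        k,l,st,c=cv2.connectedComponentsWithStats(q[y0:y1,x0:x1])
        for i in range(1,k):
            if st[i,4]>=2: print(n,st[i]+[x0,y0,0,0,0],c[i]+[x0,y0])
h=cv2.cvtColor(t,cv2.COLOR_BGR2HSV)
g=cv2.inRange(h,(60,80,30),(90,255,255))[200:260,205:290]
w=cv2.inRange(h,(5,120,60),(18,255,255))[215:245,234:246]
c,_=cv2.findContours(g,0,2);c=max(c,key=cv2.contourArea);print('green',cv2.minAreaRect(c),cv2.boundingRect(c))
E
```

```text
tray top view: front rim L,R z16 [[497.9 284.5  16. ]
 [512.  139.   16. ]]
plate top L,R z66 [[589.7 295.1  66. ]
 [604.3 143.2  66. ]]
tabs z56 [[601.3 273.2  56. ]
 [610.9 174.2  56. ]]
handle back/front end z78 [[577.7 219.   78. ]
 [517.9 214.6  78. ]]
scene: handle top ends [[575.2 222.5  78. ]
 [519.1 214.2  78. ]] tabs [[599.8 275.8  55. ]
 [608.8 176.1  55. ]]
rack top: posts z200 [[ 588.2 -111.5  200. ]
 [ 598.7 -356.1  200. ]] panel top z192 [[ 578.3 -128.9  192. ]
 [ 585.8 -330.8  192. ]]
scene posts z200 [[ 589.4 -111.7  200. ]
 [ 601.5 -361.4  200. ]] panel top [[ 577.5 -129.7  192. ]
 [ 587.  -328.   192. ]]
top [360 205  76  15 445] [396.6 209.8]
top [420 211   3   5   7] [421.1 213.1]
top [360 213   4   3   6] [361.2 213.7]
top [357 216   3   4   5] [358.4 217.6]
top [370 216   2   3   4] [370.5 216.8]
top [404 216   3   2   4] [405.2 216.5]
scene [215 210  15  14 106] [219.8 214.2]
scene [231 221  55  54 194] [256.5 249.2]
scene [269 235  18  26 141] [278.2 246.2]
scene [259 251  10  11  40] [263.7 256.2]
scene [236 261  37  26 251] [252.  273.3]
scene [242 284   4   5   7] [243.4 286. ]
scene [238 287   7  10  18] [240.5 291.5]
scene [246 289   2   2   2] [246.5 289.5]
scene [241 294   2   3   3] [241.7 295. ]
scene [227 211   2   2   3] [227.7 211.7]
scene [215 221   4   3   5] [216.4 221.8]
scene [232 221  53  53 131] [256.  249.2]
scene [261 253   7   8  18] [263.6 256.4]
scene [256 262   3   3   6] [256.8 263.2]
scene [247 268   3   3   5] [247.8 269.2]
green ((35.844520568847656, 29.152557373046875), (34.11977767944336, 50.319984436035156), 83.41805267333984) (9, 11, 54, 38)
```

```bash
cat >> h.py <<'E'
from scipy.spatial.transform import Rotation as Ro
def st():
    o=r.get_obs();return o,np.array(o['tool_pos']),Ro.from_euler('xyz',o['orientation'],degrees=True)
def goto(P=None,zyaw=None,tray=None):
    """units needed: turn to tool x down & tool z along +-(world yaw), then shift in turned tool axes"""
    o,p,R=st();M=R.as_matrix()
    T=M
    if zyaw is not None:
        c=np.cos(np.radians(zyaw));s_=np.sin(np.radians(zyaw));z=np.array([c,s_,0])
        if z@M[:,2]<0:z=-z
        x=np.array([0,0,-1.]);T=np.c_[x,np.cross(z,x),z]
    rv=Ro.from_matrix(M.T@T).as_rotvec(degrees=True)
    print('turn/8deg',np.round(rv/8,3),'world->axes y:',np.round(T[:,1],3),'z:',np.round(T[:,2],3))
    if P is not None: print('shift/50mm (after turn)',np.round(T.T@(np.array(P)-p)/50,3),'from',np.round(p,1))
E
python3 - <<'E'
from h import *
goto([549,217.3,300],95.5)
T=lambda p,o,k:(np.float64(p)+.5)/k-.5+np.float64(o)
print('slots top z143',onz('top',[T((141,127),(335,175),10/3),T((262,120),(335,175),10/3)],143).round(1))
print('slots scene z143',onz('scene',[T((196,111),(215,210),10/3),T((110,197),(215,210),10/3)],143).round(1))
print('catch scene',onz('scene',[T((166,157),(215,210),10/3)],163).round(1))
E
```

```text
turn/8deg [-2.734e+00 -7.000e-03 -2.000e-03] world->axes y: [-0.995 -0.096 -0.   ] z: [-0.096  0.995  0.   ]
shift/50mm (after turn) [-1.794 -6.691 -8.323] from [176.1 599.5 210.3]
slots top z143 [[ 577.4 -178.6  143. ]
 [ 582.6 -280.5  143. ]]
slots scene z143 [[ 576.9 -177.5  143. ]
 [ 580.8 -277.9  143. ]]
catch scene [[ 598.4 -231.9  163. ]]
```

Request:
arm_command --series '[[1, [-0.45, 0, 0], [-0.7, 0, 0]], [1, [-0.45, 0, 0], [-0.7, 0, 0]], [1, [-0.45, 0, 0], [-0.7, 0, 0]], [1, [-0.45, 0, 0], [-0.63, 0, 0]], [1, [0, -0.6, -0.75], [0, 0, 0]], [1, [0, -0.6, -0.75], [0, 0, 0]], [1, [0, -0.6, -0.75], [0, 0, 0]], [1, [0, -0.6, -0.75], [0, 0, 0]], [1, [0, -0.6, -0.75], [0, 0, 0]], [1, [0, -0.6, -0.75], [0, 0, 0]], [1, [0, -0.6, -0.75], [0, 0, 0]], [1, [0, -0.6, -0.75], [0, 0, 0]]]' --grip_force 100

```text
t: 1.3
tool_pos: [444.7, 322.2, 300.7]
orientation: [96.3, 90.0, -168.3]
contact_force: [1.4, 1.0, 0.7]
width: 85.3
```

Request:
arm_command --series '[[1, [0, -0.6, -0.7], [0, 0, 0]], [1, [0, -0.6, -0.7], [0, 0, 0]], [1, [0, -0.6, -0.7], [0, 0, 0]], [1, [0, 0, 0], [0, 0, 0]], [1, [0, 0, 0], [0, 0, 0]], [1, [0, 0, 0], [0, 0, 0]]]'

```text
t: 1.9
tool_pos: [542.6, 228.5, 300.7]
orientation: [74.8, 90.0, 170.3]
contact_force: [-0.4, -0.3, 0.2]
width: 85.4
```

```bash
python3 -c "
from h import *
goto([549,217.3,37],95.5)"
```

```text
turn/8deg [-0.001  0.001 -0.004] world->axes y: [-0.995 -0.096 -0.   ] z: [-0.096  0.995  0.   ]
shift/50mm (after turn) [ 5.273 -0.106 -0.235] from [542.6 228.5 300.7]
```

Request:
arm_command --series '[[1, [0.4, -0.1, -0.23], [0, 0, 0]], [1, [0.7, 0, 0], [0, 0, 0]], [1, [0.7, 0, 0], [0, 0, 0]], [1, [0.7, 0, 0], [0, 0, 0]], [1, [0.7, 0, 0], [0, 0, 0]], [1, [0.6, 0, 0], [0, 0, 0]], [1, [0, 0, 0], [0, 0, 0]], [1, [0, 0, 0], [0, 0, 0]], [1, [0, 0, 0], [0, 0, 0]]]'

```text
t: 2.8
tool_pos: [549.9, 217.7, 112.7]
orientation: [-78.6, 89.8, 16.9]
contact_force: [0.5, 0.5, 0.1]
width: 85.6
```

```bash
python3 - <<'E'
from h import *
goto([549,217.3,37],95.5);print(st()[0]['contact_force'])
t=r.get_image('top')[:,:,::-1];s=r.get_image('scene')[:,:,::-1]
cv2.imwrite('pics/c2.png',np.hstack([crop(t,205,195,80,70,5),crop(s,310,120,80,70,5)]))
E
```

```text
turn/8deg [0.002 0.004 0.019] world->axes y: [-0.995 -0.096 -0.   ] z: [-0.096  0.995  0.   ]
shift/50mm (after turn) [ 1.514  0.019 -0.006] from [549.9 217.7 112.7]
[0.45959251 0.45597365 0.12933736]
```

View pics/c2.png

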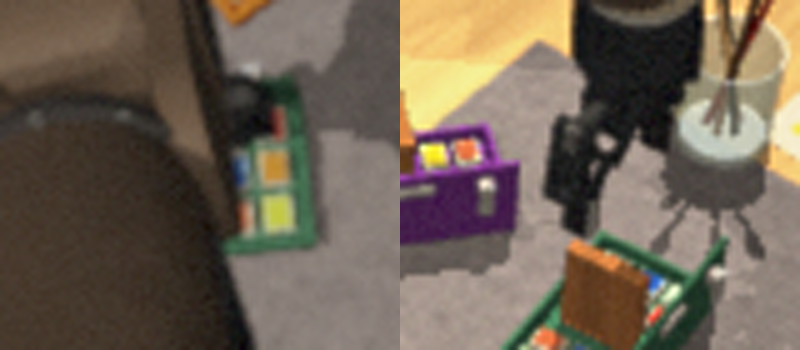

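The fingers stand above the handle, one on each side, with the near finger at about (575,215) in the right-hand crop. Lowering and gripping next.

Request:
arm_command --series '[[1, [0.5, 0, 0], [0, 0, 0]], [1, [0.5, 0, 0], [0, 0, 0]], [1, [0.5, 0, 0], [0, 0, 0]], [1, [0, 0, 0], [0, 0, 0]], [1, [0, 0, 0], [0, 0, 0]], [0, [0, 0, 0], [0, 0, 0]], [0, [0, 0, 0], [0, 0, 0]], [0, [0, 0, 0], [0, 0, 0]], [0, [0, 0, 0], [0, 0, 0]], [0, [0, 0, 0], [0, 0, 0]], [0, [0, 0, 0], [0, 0, 0]], [0, [0, 0, 0], [0, 0, 0]]]' --grip_force 100

```text
t: 4.1
tool_pos: [549.5, 217.1, 36.4]
orientation: [-74.7, 90.0, 20.7]
contact_force: [-1.7, -0.3, 6.0]
width: 10.2
```

Request:
arm_command --series '[[0, [0, 0, 0], [0, 0, 0]], [0, [-0.2, 0, 0], [0, 0, 0]], [0, [-0.5, 0, 0], [0, 0, 0]], [0, [-0.8, 0, 0], [0, 0, 0]], [0, [-0.8, 0, 0], [0, 0, 0]], [0, [-0.8, 0, 0], [0, 0, 0]], [0, [-0.8, 0, 0], [0, 0, 0]], [0, [0, 0, 0], [0, 0, 0]], [0, [0, 0, 0], [0, 0, 0]], [0, [0, 0, 0], [0, 0, 0]]]'

```text
t: 5.1
tool_pos: [548.5, 216.7, 229.4]
orientation: [98.1, 89.8, -166.4]
contact_force: [0.5, 0.1, -2.6]
width: 9.7
```

```bash
python3 - <<'E'
from h import *
o=st()[0];print(o['contact_force'],o['ft_torque'],o['width'])
# tray held: grip at tray x -50. target tray origin 40mm before face, yaw 2.45
goto(None,92.45)
s=r.get_image('scene')[:,:,::-1];cv2.imwrite('pics/s3.png',crop(s,270,60,160,120,5))
E
```

```text
[ 0.47043024  0.07277518 -2.64400398] [-0.0002917   0.06156326  0.03664953] 9.704043700903355
turn/8deg [ 0.377 -0.003 -0.019] world->axes y: [-0.999 -0.043 -0.   ] z: [-0.043  0.999  0.   ]
```

View pics/s3.png

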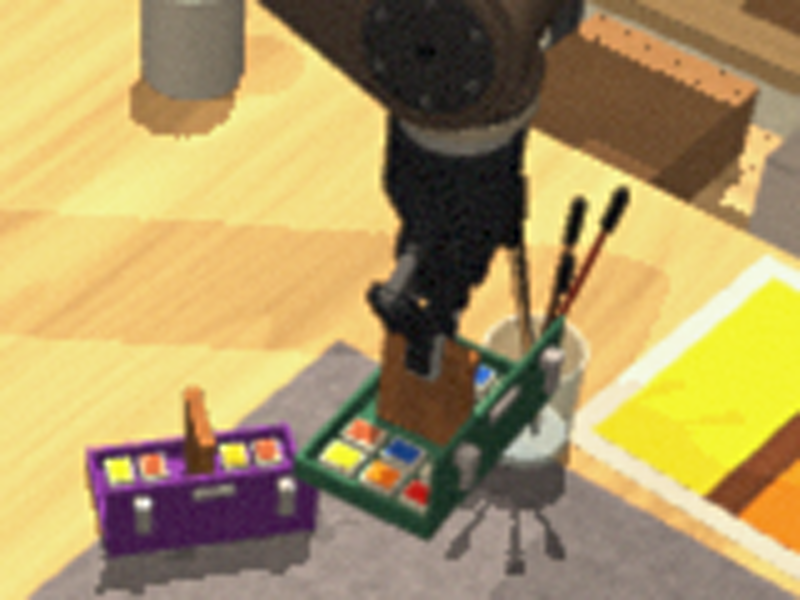

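The tray is held level by its handle at about (425,350) in the crop, clear of the jar. Now carrying it to in front of the slots.

Request:
arm_command --series '[[0, [0, 0, 0], [0.377, 0, 0]], [0, [0, 0.4, 0], [0, 0, 0]], [0, [0, 0.6, 0], [0, 0, 0]], [0, [0, 0.57, -0.3], [0, 0, 0]], [0, [0, 0, -0.7], [0, 0, 0]], [0, [0, 0, -0.7], [0, 0, 0]], [0, [0, 0, -0.7], [0, 0, 0]], [0, [0, 0, -0.7], [0, 0, 0]], [0, [0, 0, -0.7], [0, 0, 0]], [0, [0, 0, -0.7], [0, 0, 0]], [0, [0, 0, -0.7], [0, 0, 0]], [0, [0, 0, -0.7], [0, 0, 0]]]'

```text
t: 6.35
tool_pos: [482.9, -82.5, 229.6]
orientation: [67.7, 89.9, 160.1]
contact_force: [1.5, -1.0, -3.1]
width: 9.7
```

Request:
arm_command --series '[[0, [0, 0, -0.7], [0, 0, 0]], [0, [0, 0, -0.7], [0, 0, 0]], [0, [0, 0, -0.7], [0, 0, 0]], [0, [0, 0, -0.63], [0, 0, 0]], [0, [0, 0, -0.5], [0, 0, 0]], [0, [0, 0, -0.3], [0, 0, 0]], [0, [0.2, 0, 0], [0, 0, 0]], [0, [0.5, 0, 0], [0, 0, 0]], [0, [0.5, 0, 0], [0, 0, 0]], [0, [0.3, 0, 0], [0, 0, 0]], [0, [0, 0, 0], [0, 0, 0]], [0, [0, 0, 0], [0, 0, 0]]]'

```text
t: 7.55
tool_pos: [491.1, -256.6, 155.6]
orientation: [42.9, 89.9, 135.4]
contact_force: [0.1, -0.3, -2.5]
width: 9.7
```

```bash
python3 - <<'E'
from h import *
o=st()[0];print(o['contact_force'],o['ft_torque'],o['width'],o['orientation'])
goto([489.4,-232.8,150.4],92.45)
s=r.get_image('scene')[:,:,::-1];t=r.get_image('top')[:,:,::-1];cv2.imwrite('pics/s4f.png',s);cv2.imwrite('pics/t4f.png',t)
cv2.imwrite('pics/s4.png',np.hstack([crop(s,215,190,100,110,4),crop(t,340,175,100,110,4)]))
E
```

```text
[ 0.14764495 -0.32484708 -2.46743422] [-0.00626653  0.026477    0.00599782] 9.747590595539242 [ 42.89567255  89.93893387 135.38481758]
turn/8deg [ 0.005  0.006 -0.005] world->axes y: [-0.999 -0.043 -0.   ] z: [-0.043  0.999  0.   ]
shift/50mm (after turn) [0.104 0.013 0.478] from [ 491.1 -256.6  155.6]
```

View pics/s4.png

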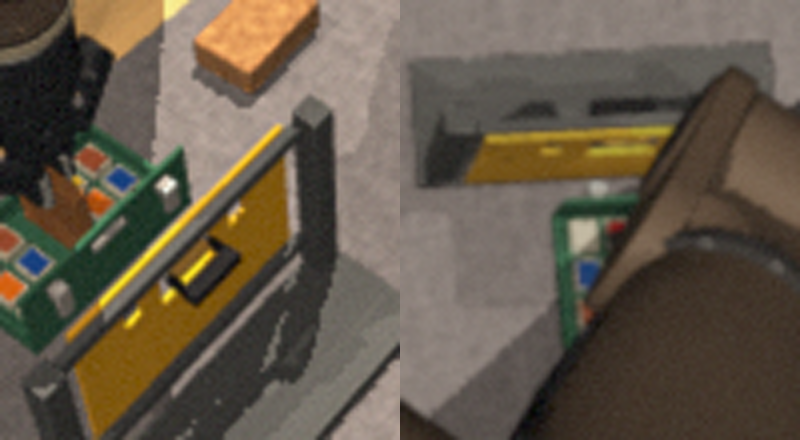

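The tabs show at (167,187) and (61,296) in the left crop. I overshot by 24 mm in -y. Next I'll compare tabs and slots in this view.

```bash
python3 - <<'E'
from h import *
T=lambda p,o,k:(np.float64(p)+.5)/k-.5+np.float64(o)
q=lambda p:T(p,(215,190),4)
print('tabs',onz('scene',[q((168,189)),q((61,296))],164).round(1))
print('slots z143',onz('scene',[q((236,213)),q((132,318))],143).round(1))
print('panel top',onz('scene',[q((282,127)),q((67,337))],192).round(1))
t=lambda p:T([p[0]-400,p[1]],(340,175),4)
print('tab top',onz('top',[t((599,187))],176).round(1),'corner plate',onz('top',[t((555,203))],185).round(1),'slots',onz('top',[t((551,152))],143).round(1),'panel L top z192',onz('top',[t((484,137))],192).round(1))
E
```

```text
tabs [[ 540.2 -201.6  164. ]
 [ 546.3 -303.6  164. ]]
slots z143 [[ 577.1 -177.   143. ]
 [ 581.6 -278.7  143. ]]
panel top [[ 578.1 -129.3  192. ]
 [ 585.2 -329.6  192. ]]
tab top [[ 546.4 -206.5  176. ]] corner plate [[ 534.  -174.9  185. ]] slots [[ 577.7 -179.8  143. ]] panel L top z192 [[ 578.2 -127.8  192. ]]
```

Request:
arm_command --series '[[0, [0, 0, 0.2], [0, 0, 0]], [0, [0.1, 0, 0.27], [0, 0, 0]], [0, [0, 0, 0], [0, 0, 0]], [0, [0, -0.2, 0], [0, 0, 0]], [0, [0, -0.2, 0], [0, 0, 0]], [0, [0, -0.05, 0], [0, 0, 0]], [0, [0, 0, 0], [0, 0, 0]], [0, [0, 0, 0], [0, 0, 0]]]'

```text
t: 8.45
tool_pos: [512.4, -233.0, 150.6]
orientation: [50.3, 90.0, 142.8]
contact_force: [-0.8, -0.3, -3.1]
width: 10.1
```

Request:
arm_command --series '[[0, [0, -0.03, 0], [0, 0, 0]], [0, [0, -0.03, 0], [0, 0, 0]], [0, [0, -0.03, 0], [0, 0, 0]], [0, [0, -0.03, 0], [0, 0, 0]], [0, [0, -0.03, 0], [0, 0, 0]], [0, [0, 0, 0], [0, 0, 0]], [0, [0, 0, 0], [0, 0, 0]]]'

```text
t: 9.15
tool_pos: [520.0, -232.6, 150.7]
orientation: [16.1, 90.0, 108.5]
contact_force: [-0.7, -0.2, -2.5]
width: 10.2
```

Request:
arm_command --series '[[0, [0, -0.03, 0], [0, 0, 0]], [0, [0, -0.03, 0], [0, 0, 0]], [0, [0, -0.03, 0], [0, 0, 0]], [0, [0, 0, 0], [0, 0, 0]], [0, [0, 0, 0], [0, 0, 0]]]'

```text
t: 9.65
tool_pos: [524.5, -232.5, 150.7]
orientation: [28.6, 90.0, 121.1]
contact_force: [0.7, 0.7, -3.0]
width: 9.9
```

Request:
arm_command --series '[[0, [0, -0.03, 0], [0, 0, 0]], [0, [0, -0.03, 0], [0, 0, 0]], [0, [0, -0.03, 0], [0, 0, 0]], [0, [0, 0, 0], [0, 0, 0]], [0, [0, 0, 0], [0, 0, 0]]]'

```text
t: 10.15
tool_pos: [529.0, -232.3, 150.8]
orientation: [-4.0, 90.0, 88.5]
contact_force: [0.1, 0.2, -2.7]
width: 9.9
```

Request:
arm_command --series '[[0, [0, -0.03, 0], [0, 0, 0]], [0, [0, -0.03, 0], [0, 0, 0]], [0, [0, 0, 0], [0, 0, 0]], [0, [0, 0, 0], [0, 0, 0]]]'

```text
t: 10.55
tool_pos: [530.0, -232.1, 150.7]
orientation: [76.2, 89.8, 168.7]
contact_force: [-13.4, -1.9, 2.2]
width: 9.8
```

```bash
python3 - <<'E'
from h import *
s=r.get_image('scene')[:,:,::-1]
cv2.imwrite('pics/s5.png',crop(s,215,190,110,110,5))
goto(None,92.45)
E
```

```text
turn/8deg [ 0.     0.007 -0.03 ] world->axes y: [-0.999 -0.043 -0.   ] z: [-0.043  0.999  0.   ]
```

View pics/s5.png

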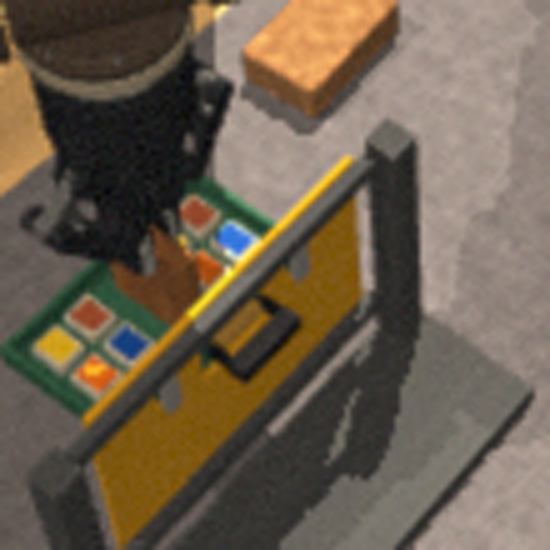

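Both hooks show behind the panel, at about (170,390) and (298,262). Now pushing down.

Request:
arm_command --series '[[0, [0.04, 0.015, 0], [0, 0, 0]], [0, [0.04, 0, 0], [0, 0, 0]], [0, [0.04, 0, 0], [0, 0, 0]], [0, [0.04, 0, 0], [0, 0, 0]], [0, [0, 0, 0], [0, 0, 0]], [0, [0, 0, 0], [0, 0, 0]]]' --grip_force 120

```text
t: 11.2
tool_pos: [528.7, -232.1, 142.2]
orientation: [74.7, 89.7, 167.1]
contact_force: [-14.0, -2.6, -0.3]
width: 9.5
```

Request:
arm_command --series '[[0, [0.04, 0, 0], [0, 0, 0]], [0, [0.04, 0, 0], [0, 0, 0]], [0, [0, 0, 0], [0, 0, 0]], [0, [0, 0, 0], [0, 0, 0]]]'

```text
t: 11.6
tool_pos: [528.5, -232.1, 137.4]
orientation: [72.7, 89.6, 165.1]
contact_force: [-12.5, -4.6, -7.3]
width: 9.2
```

Request:
arm_command --series '[[0, [0.04, 0, 0], [0, 0, 0]], [0, [0.04, 0, 0], [0, 0, 0]], [0, [0.04, 0, 0], [0, 0, 0]], [0, [0, 0, 0], [0, 0, 0]], [0, [0, 0, 0], [0, 0, 0]]]'

```text
t: 12.1
tool_pos: [530.1, -232.1, 132.5]
orientation: [71.6, 89.8, 164.1]
contact_force: [-7.7, -1.4, -2.2]
width: 9.5
```

Request:
arm_command --series '[[0, [0.03, 0, 0], [0, 0, 0]], [0, [0.03, 0, 0], [0, 0, 0]], [0, [0, 0, 0], [0, 0, 0]], [0, [0, 0, 0], [0, 0, 0]]]'

```text
t: 12.5
tool_pos: [530.1, -232.2, 131.3]
orientation: [85.9, 89.9, 178.4]
contact_force: [-15.2, 0.9, 16.4]
width: 9.3
```

Request:
arm_command --series '[[0, [0.03, 0, 0], [0, 0, 0]], [0, [0, 0, 0], [0, 0, 0]], [0, [0, 0, 0], [0, 0, 0]]]'

```text
t: 12.8
tool_pos: [530.0, -232.2, 131.1]
orientation: [116.4, 89.9, -151.2]
contact_force: [-19.3, 3.3, 31.2]
width: 9.2
```

Request:
arm_command --series '[[0, [-0.04, 0.02, 0], [0, 0, 0]], [0, [-0.04, 0, 0], [0, 0, 0]], [0, [-0.03, 0, 0], [0, 0, 0]], [0, [0, 0, 0], [0, 0, 0]], [0, [0, 0, 0], [0, 0, 0]]]'

```text
t: 13.3
tool_pos: [530.1, -232.2, 133.4]
orientation: [56.3, 89.9, 148.8]
contact_force: [-3.7, -1.1, -2.4]
width: 9.4
```

Request:
arm_command --series '[[0, [0.04, 0, 0], [0, 0, 0]], [0, [0.04, 0, 0], [0, 0, 0]], [0, [0, 0, 0], [0, 0, 0]], [0, [0, 0, 0], [0, 0, 0]]]'

```text
t: 13.7
tool_pos: [530.1, -232.3, 131.2]
orientation: [-137.3, 90.0, -44.8]
contact_force: [-9.6, 2.2, 15.3]
width: 9.4
```

Request:
arm_command --series '[[0.5, [0, 0, 0], [0, 0, 0]], [0.5, [0, 0, 0], [0, 0, 0]], [0.5, [0, 0, 0], [0, 0, 0]], [0.5, [0, 0, 0], [0, 0, 0]], [0.5, [0, 0, 0], [0, 0, 0]]]'

```text
t: 14.2
tool_pos: [530.4, -232.3, 129.7]
orientation: [-79.1, 90.0, 13.3]
contact_force: [0.6, -0.7, -0.1]
width: 43.0
```

Request:
arm_command --series '[[0.5, [-0.2, 0, 0], [0, 0, 0]], [0.5, [-0.4, 0, 0], [0, 0, 0]], [0.5, [-0.5, 0, 0], [0, 0, 0]], [0.5, [-0.5, 0, 0], [0, 0, 0]], [0.5, [-0.5, 0, 0], [0, 0, 0]], [0.5, [0, 0.7, 0], [0, 0, 0]], [0.5, [0, 0, 0.7], [0, 0, 0]], [0.5, [0, 0, 0.7], [0, 0, 0]], [0.5, [0, 0, 0.7], [0, 0, 0]], [0.5, [0, 0, 0.7], [0, 0, 0]], [0.5, [0, 0, 0], [0, 0, 0]], [0.5, [0, 0, 0], [0, 0, 0]]]'

```text
t: 15.4
tool_pos: [489.5, -93.5, 235.5]
orientation: [-111.6, 89.9, -19.0]
contact_force: [-0.1, -0.2, -0.0]
width: 42.6
```

```bash
python3 - <<'E'
from h import *
s=r.get_image('scene')[:,:,::-1];t=r.get_image('top')[:,:,::-1]
cv2.imwrite('pics/s6.png',np.hstack([crop(s,215,190,100,110,4),crop(t,340,175,100,110,4)]))
cv2.imwrite('pics/s6f.png',s);cv2.imwrite('pics/t6f.png',t)
E
```

```text
(no output)
```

View pics/s6.png

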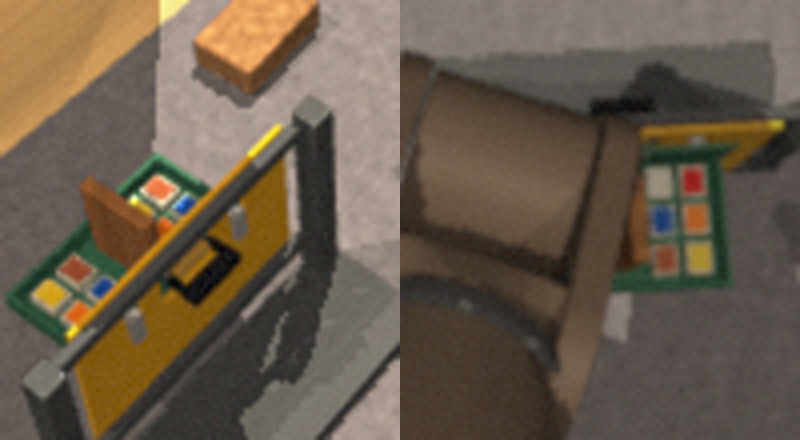

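The tray hangs by itself, with its hooks at (136,325) and (238,220) and the gripper clear. I'll check the height and tilt numerically, and the bystanders.

```bash
python3 - <<'E'
from h import *
a=np.radians(2.45);X=np.array([np.cos(a),np.sin(a),0]);Y=np.array([-np.sin(a),np.cos(a),0]);O=np.array([580,-229.5,0])
f=lambda x,y,z:O+x*X+y*Y+[0,0,z]
for zo in(95,99):
    print(zo,'scene crop px: handle front,back top; front rim corners L(-y),R; hook bottoms -y,+y',((proj('scene',[f(-80,0,zo+78),f(-20,0,zo+78),f(-95,-75,zo+16),f(-95,75,zo+16),f(11,-50,zo+32),f(11,50,zo+32)])-[215,190]+.5)*4).round(0).tolist())
d=[cv2.absdiff(cv2.GaussianBlur(cv2.imread(f'pics/{p}0.png'),(3,3),0),cv2.GaussianBlur(cv2.imread(f'pics/{q}6f.png'),(3,3),0)).max(2) for p,q in(('top','t'),('scene','s'))]
for n,i,(x,y,w,h) in(('jar',0,(132,220,50,42)),('jar',1,(360,95,40,65)),('bottle',0,(450,228,36,30)),('bottle',1,(165,290,36,42)),('block',0,(286,262,42,32)),('block',1,(260,182,38,30))):
    print(n,i,(d[i][y:y+h,x:x+w]>45).sum(),'px changed of',w*h)
E
```

```text
95 scene crop px: handle front,back top; front rim corners L(-y),R; hook bottoms -y,+y [[90.0, 179.0], [158.0, 226.0], [8.0, 293.0], [160.0, 149.0], [148.0, 341.0], [249.0, 238.0]]
99 scene crop px: handle front,back top; front rim corners L(-y),R; hook bottoms -y,+y [[89.0, 176.0], [157.0, 223.0], [7.0, 290.0], [159.0, 146.0], [147.0, 338.0], [248.0, 235.0]]
jar 0 0 px changed of 2100
jar 1 0 px changed of 2600
bottle 0 0 px changed of 1080
bottle 1 149 px changed of 1512
block 0 466 px changed of 1344
block 1 39 px changed of 1140
```

```bash
python3 - <<'E'
from h import *
c=[crop(cv2.imread(p),x,y,60,50,6) for p,x,y in(('pics/scene0.png',155,285),('pics/s6f.png',155,285),('pics/top0.png',280,250),('pics/t6f.png',280,250))]
cv2.imwrite('pics/b.png',np.vstack([np.hstack(c[:2]),np.hstack(c[2:])]))
E
```

```text
(no output)
```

View pics/b.png

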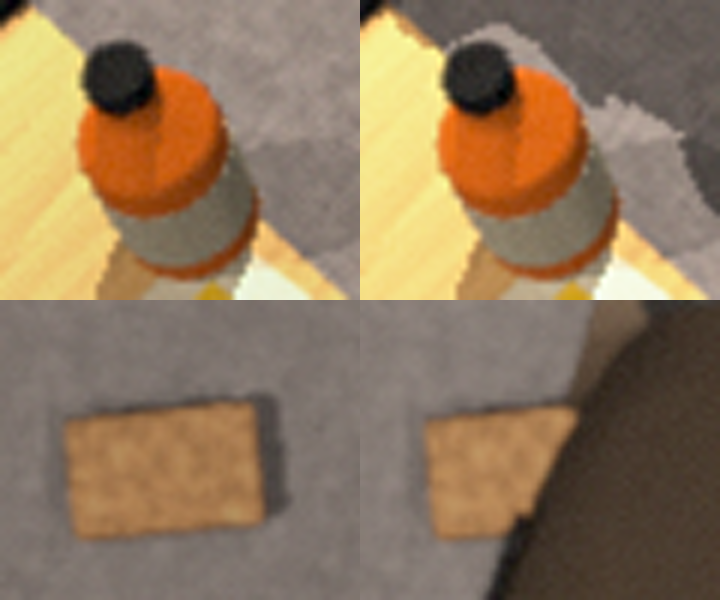

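The bottle and block haven't moved; the pixel changes are only arm shadow and occlusion. Handing in.

```bash
python3 -c "
from plant import r
r.job_done()"
```

```text
the job is handed in; nothing more can be done
```

The green tray is hanging on the rack by itself with both tabs through the slots, and I handed the job in at about 15.5 s of the 51 s. I gripped it by the handle and lined it up by eye. The tabs went through on the first try, and I then pushed the tray down past the catch and let go.

- **Height:** the tray stopped firmly against an upward push of 16–31 N, with its origin at about 95 mm by the arm's reading. After release, the handle and rim corners in the image fit about 95 mm, to roughly 3–4 mm. The hooks sat about 10 px (in the 4× crop) sideways of where I predicted them. I put that down to my rough pixel picking and didn't follow it up.
- **Lock:** on the way down the catch pushed the tray downward near 101 mm, which means the rod was past it. A 2 mm test lift met no clear resistance. By the geometry the rod has about 1.5 mm of free play there, so that lift doesn't prove the lock. I pushed the tray down onto its stop again before letting go.
- **Bystanders:** the jar and the bottle looked the same as at the start. The sanding block was partly hidden by the arm in the last top view, but what showed had not moved. The pixel differences around the bottle and block were arm shadow and arm cover.
- **Robot:** it was clear of everything at the end, with contact force about 0 N.

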